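# Seat the dish insert against the stage's alignment bar

### The arm

A 6-joint arm with a two-finger parallel gripper is mounted at the origin on the work surface. World frame = base frame: x ahead of the robot, y to its left, z up, the work surface at z = 0. Lengths are in m, angles in degrees, forces in N, time in s.
With the tool pointing down it reaches from about 0.4 to 0.825 m from the base axis. Payload 7 kg.
Tool frame: the origin (TCP) lies midway between the tips of the shut fingers; the grasp point (between the pads) lies 19 mm behind it; z points along the fingers, y is the line along which they close (so a half turn about z gives the same grasp; the last joint's range is limited). The gripper opens to 88 mm and grips with 3 to 60 N. Pads are 19 mm wide; open, the fingers measure 130 mm over their backs; the gripper's body (78 mm by 193 mm) begins 47 mm behind the grasp point.
Start: joints at [-51.102, 20.546, 0.682, 0, -70.136, -16.507], TCP at [0.257, -0.624, 0.227] pointing down, gripper open.
Joint ranges: [-176.03, 176.03], [-82.01, 121.73], [-58.28, 71.71], [-173.87, 95.51], [-174.79, -0.11], [-173.66, 173.66]. Speed limits (degrees/s): [136.94, 136.94, 172.46, 180, 180, 180].

### API

Orientations are given as [roll, pitch, yaw] about the fixed x, y, z axes, in that order (R = Rz(yaw) Ry(pitch) Rx(roll)).
In Python, from plant import ctrl gives the robot as it stands. The module is installed in compiled form; this text tells all that it offers.
- The arm moves only by the tool send_rows, never from a script. Its argument "plan" is a list that holds one entry, the list of rows, each a list of 6 numbers: the shift along the tool's x, y, z in normalised numbers (1 is 75 cm), then the turn, a rotation vector about the tool's x, y, z in parts of the range, where 1.0 means 2 pi rad. A call has 1 to 8 rows; each row is the pose to reach, as a shift and turn from the pose commanded when the call began, along the tool's axes at that moment; what a row does not reach only later rows make up. A row lasts 1/12 s, in which the tool goes at most 41.7 mm and 7.16 degrees, less where a joint would pass 70% of its speed; a pose out of reach is approached as far as the arm can. A shift or turn number past 1, either way, is cut back to 1. A call with a gripper value outside its range is refused whole. "fingers" is the opening, from 0 (shut) to 1 (fully open), set as the call begins (left out, the last holds). The fingers move at their own pace and stop on an object; the grip force is fixed at half the most. Time passes only in rows, so rows that repeat a pose let the fingers close. It gives the time, the measured TCP pose, the force, the opening and the grip force at its end, in the units of the state.
- ctrl.get_obs(): the state, without advancing time (a new reading comes with each control period).
- ctrl.snapshot(name): name is "scene" or "top" or "wrist"; returns a dict with "img" (420x560x3 uint8, red, green, blue), "K" (3x3 intrinsics, pixels), "pose" (4x4, takes a point from camera to world coordinates). Camera axes: x right, y down, z forward; pixel columns grow to the right and rows downward; lengths in m; the calibration is good to about 2 mm. A picture is of the moment at which its call begins. There is no depth.
- ctrl.close_job(): hands the job in; it is judged then, once.
The state is a dict: "clock": time; "joint_pos": joint angles; "qvel": joint speeds; "tau": joint torques, N m; "tool_pos": TCP position; "orientation": TCP orientation; "force": force on the tool from outside, world axes, zero at the start; "moment": the same for the moment, N m; "opening": finger opening in m; "gripper_force": force on a finger pad.
Only numpy, scipy, OpenCV 4.12 (cv2) and the standard library are available. Lean on these libraries where they do the work, as an engineer would, in place of code of your own. Each camera call takes 0.05 s, during which the arm holds its last target. There are 200 camera calls.

### The job

With a fingertip in its round openings, turn the dish insert on the microscope's light base until its flat edge faces the alignment bar, then press it home so that the flat lies flush along the bar, with a light, steady push of about 5 N for half a second. Then swing the latch fully across behind it to keep it there. Do not grip or lift the insert, never press harder than a light touch needs (10 N at most), and leave the other things alone.

Things in the scene. Friction and masses are not known exactly. Their poses are not given: they have to be found in the camera images.
- light_base: Low cream microscope light base, 230 x 300 mm, black deck 38 mm above the bench; fixed, but elsewhere each time. Origin: centre of its underside; x along the channel to the alignment bar, y along the bar, z up. On the deck two black cheeks, 8 mm high, 45 mm wide, form a channel 102 mm wide about the x axis (x = -14 to +72 mm), closed by the bar, open at the near end by the latch.
- align_bar: Alignment bar: rigid bright steel bar 100 mm long (along light_base y), 14 mm deep and 14 mm high, screwed across the far end of the channel. Origin: middle of the lower edge of its working face, on the deck, at x = +72, y = 0 mm in light_base; that face looks to light_base -x. Axes as light_base.
- insert: Dish insert: loose aluminium disc, 100 mm across, 8 mm thick, about 0.11 kg, lying on the deck in the channel, 1 mm play to each cheek; slides with about 1 N. Origin: centre of its circle, at the underside; z up. Its 54 mm flat is 42 mm from the origin, square to its own +x. Two round through wells, 38 mm wide, are centred 24 mm to either side along its y; a bridge 10 mm wide is left between them.
- insert_flat (a point): Middle of the insert's flat, 42 mm from its origin along its +x, at half its thickness; axes as the insert. Seated, it lies on the bar's working face and the insert's +x points along light_base +x. Starts turned 45 degrees or more away from there, either way.
- latch (a joint): Latch: steel arm 10 mm wide, hinged on the deck near the channel's open end on its +y side, reaching 75 mm. 0 rad: parked, pointing to light_base -x. It swings counter-clockwise (from above) to a stop at 1.571 rad, lying across the channel to light_base -y, 2 mm clear of a seated insert and blocked by one that is not home. About 0.7 N at the knob moves it; it stays where left.
- latch_knob (a point): Centre of the top of the latch's upright black pin, 12 mm in diameter, 22 mm tall, 62 mm from the hinge axis; its top is 66 mm, the arm's top 45 mm above the bench.
- latch_hinge (a point): Point on the latch's upright hinge axis, 48 mm above the bench; at x = -27, y = +66 mm in light_base.
- dish_small: Bystander: closed 35 mm culture dish, 12 mm high, on the cheek to the right (light_base -y).
- oil_vial: Bystander: amber vial, 20 mm in diameter, 38 mm high, standing on the far left of the deck.
- dish_large: Bystander: closed 90 mm culture dish, 16 mm high, on the bench.
- medium_bottle: Bystander: glass bottle with cap, 72 mm in diameter, 170 mm high.
- tip_box: Bystander: pipette tip box, 85 x 122 mm, 57 mm high.
- pipette: Bystander: pipette lying on the bench, 250 mm long.
- forceps: Bystander: steel forceps lying on the bench, 130 mm long.

How it is judged (in metres and radians):
On the way:
1. the insert's flat is pressed flush against the alignment bar (flat within 1.5 mm of the bar and parallel within 0.04 rad, pressed with more than 2 N) (x of insert_flat in the frame of align_bar above -0.0015 m and angle between the x axis of insert and the x axis of light_base, either way round below 0.04 rad and contact force between insert and align_bar above 2 N), for 0.2 s.
At the end, for the whole second after the job is handed in: The insert lies flat on the deck at rest, its flat within 1.5 mm of the bar and parallel to it within 0.04 rad, and the latch is swung across to more than 1.45 rad (x of insert_flat in the frame of align_bar above -0.0015 m and angle between the x axis of insert and the x axis of light_base, either way round below 0.04 rad and value of joint latch above 1.45 rad and z of insert in the frame of light_base below 0.04 m and linear speed of insert below 0.01 m/s); the robot touches nothing.
It fails at once if the insert is lifted more than 6 mm off the deck or tipped more than 0.15 rad (z of insert in the frame of light_base above 0.044 m or angle between insert's own z axis and vertical above 0.15 rad).
It fails at once if the insert is gripped or pressed by the fingers with more than 20 N (contact force between the fingers and insert above 20 N).
It fails at once if the insert is pressed against the bar with more than 15 N (contact force between insert and align_bar above 15 N).
It fails at once if the robot presses on the light base, its bar or its latch with more than 25 N (contact force between any of the fingers, the arm and light_base above 25 N).
It fails at once if a bystander is moved more than 20 mm (distance of any of dish_small, oil_vial, dish_large, medium_bottle, tip_box, pipette, forceps from where it was at the start of the episode above 0.02 m).
It also fails if it takes over 64 s, if anything falls off the work surface, if the arm or the gripper's body presses on something with over 40 N, if the wrist force passes 120 N, or if a joint passes its speed limit or range.

## Working session

There is one attempt and no reset: what is moved stays moved. The work goes in short steps, Python scripts to look and compute and a tool call to move; the robot and the scene stay as the last step left them, time stands still between calls to the robot, and variables do not carry over. Pictures are saved under pics/ and viewed, at most 10 in all, crops included, and the job is handed in when it is done.

Besides the shell and the picture viewer there is one more tool, called after ">>>" as name(argument=value, ...), one argument or row to a line, values as JSON. send_rows: Moves the arm, as the interface text tells. Its arguments: {"type":"object","properties":{"plan":{"type":"array","items":{"type":"array","items":{"type":"array","items":{"type":"number"}}}},"fingers":{"type":"number"}},"required":["plan"]}

```bash
mkdir -p pics; cat > h.py <<'E'
import numpy as np, cv2
from plant import ctrl
def snap(n,f=None):
    s=ctrl.snapshot(n)
    if f: cv2.imwrite('pics/'+f,s['img'][:,:,::-1])
    return s
def ray(s,uv,z):
    K,P=np.array(s['K']),np.array(s['pose'])
    uv=np.atleast_2d(uv).astype(float)
    d=np.c_[uv,np.ones(len(uv))]@np.linalg.inv(K).T@P[:3,:3].T
    o=P[:3,3]
    return o+d*((z-o[2])/d[:,2])[:,None]
def proj(s,p):
    K,P=np.array(s['K']),np.array(s['pose'])
    q=(np.atleast_2d(p)-P[:3,3])@P[:3,:3]@K.T
    return q[:,:2]/q[:,2:]
E
python3 - <<'E'
from h import *
import pickle
for n in ('top','scene','wrist'):
    s=snap(n,n+'0.png'); pickle.dump(s,open(n+'0.pkl','wb')); print(n,np.round(s['pose'],3).tolist(),np.round(s['K'],1).tolist())
print(ctrl.get_obs())
a=cv2.imread('pics/top0.png');b=cv2.imread('pics/scene0.png')
E
```

```text
top [[0.169, -0.965, 0.201, 0.369], [-0.986, -0.165, 0.04, -0.037], [-0.006, -0.205, -0.979, 0.973], [0.0, 0.0, 0.0, 1.0]] [[404.1, 0.0, 280.0], [0.0, 404.1, 207.3], [0.0, 0.0, 1.0]]
scene [[-0.856, 0.351, -0.38, 0.991], [0.517, 0.588, -0.622, 0.71], [0.004, -0.729, -0.685, 0.884], [0.0, 0.0, 0.0, 1.0]] [[532.3, 0.0, 275.8], [0.0, 532.3, 200.3], [0.0, 0.0, 1.0]]
wrist [[-0.381, 0.895, 0.232, 0.194], [0.924, 0.369, 0.097, -0.65], [0.001, 0.252, -0.968, 0.383], [0.0, 0.0, 0.0, 1.0]] [[350.3, 0.0, 283.1], [0.0, 350.3, 214.6], [0.0, 0.0, 1.0]]
{'clock': 0.15, 'joint_pos': array([-5.11014409e+01,  2.05813677e+01,  6.45333361e-01, -1.45744748e-02,
       -7.01352237e+01, -1.65071536e+01]), 'qvel': array([ 0.0892568 , -0.04844494,  0.0967309 ,  0.0817402 ,  0.1377287 ,
        0.01432099]), 'tau': array([-4.86682166e-04, -5.83274961e+01,  2.93290651e+01,  7.00121999e+00,
        8.70881137e-03, -1.03119107e-04]), 'tool_pos': array([ 0.25696437, -0.62377329,  0.22584157]), 'orientation': array([ 1.79927785e+02, -7.11071015e-03, -1.57613551e+02]), 'force': array([-0.5207639 ,  0.06762444, -0.65452013]), 'moment': array([-0.0427031 , -0.03298989,  0.03678936]), 'gripper_force': 0.0, 'opening': 0.08802580850916839}
```

View pics/top0.png

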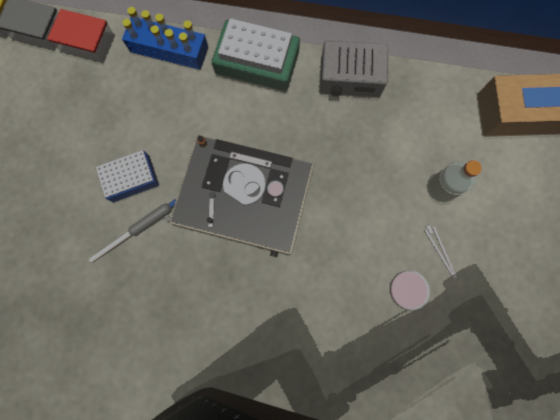

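View pics/scene0.png

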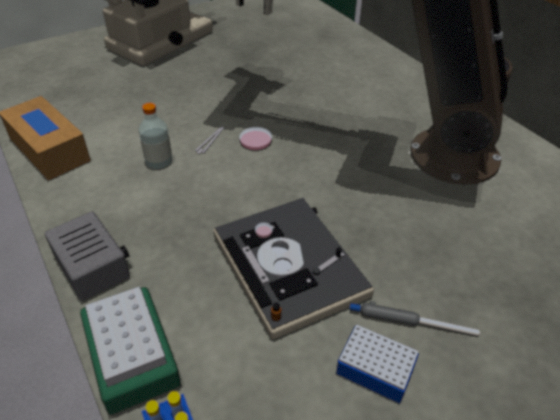

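Top view: the light base spans about (173–312, 138–250), the bar is at (251,159), the insert at (245,183) with its wells at about (237,178) and (252,188), and the latch runs (212,197)→(210,220). The scene view agrees. Next I get a rough base pose.

```bash
python3 - <<'E'
from h import *
import pickle
s=pickle.load(open('top0.pkl','rb')); img=s['img']
g=img.max(axis=2)
# deck quad guess -> region
roi=np.zeros(g.shape,np.uint8); roi[125:262,160:325]=1
m=((g<80)&(roi>0)).astype(np.uint8)
m=cv2.morphologyEx(m,cv2.MORPH_OPEN,np.ones((5,5)));
c=max(cv2.findContours(m,0,2)[0],key=cv2.contourArea)
w=ray(s,c[:,0,:],0.038)[:,:2].astype(np.float32)
r=cv2.minAreaRect(w); print('deck',r, cv2.boxPoints(r).round(3).tolist())
# bright: bar & insert
roi2=np.zeros(g.shape,np.uint8); roi2[145:235,200:292]=1
m=((g>120)&(roi2>0)).astype(np.uint8)
n,l,st,ce=cv2.connectedComponentsWithStats(m)
for i in range(1,n):
    if st[i,4]>15: print(st[i],ray(s,ce[i],0.046).round(3))
a=cv2.resize(img[125:262,160:325],None,fx=4.8,fy=4.3,interpolation=2)
cv2.imwrite('pics/crop0.png',a[:590,:,::-1])
E
```

```text
deck ((0.682704746723175, 0.09063608944416046), (0.19715137779712677, 0.02735162153840065), 85.26568603515625) [[0.6610000133514404, -0.006000000052154064], [0.6880000233650208, -0.008999999612569809], [0.7039999961853027, 0.18799999356269836], [0.6769999861717224, 0.1899999976158142]]
[247 145  45  11 260] [[0.701 0.036 0.046]]
[230 152  41  15 209] [[0.664 0.09  0.046]]
[ 223  164   42   40 1230] [[0.604 0.095 0.046]]
[268 181  15  15 179] [[0.604 0.021 0.046]]
[209 199   5  19  87] [[0.531 0.16  0.046]]
[200 230  20   5  23] [[0.474 0.152 0.046]]
```

View pics/crop0.png

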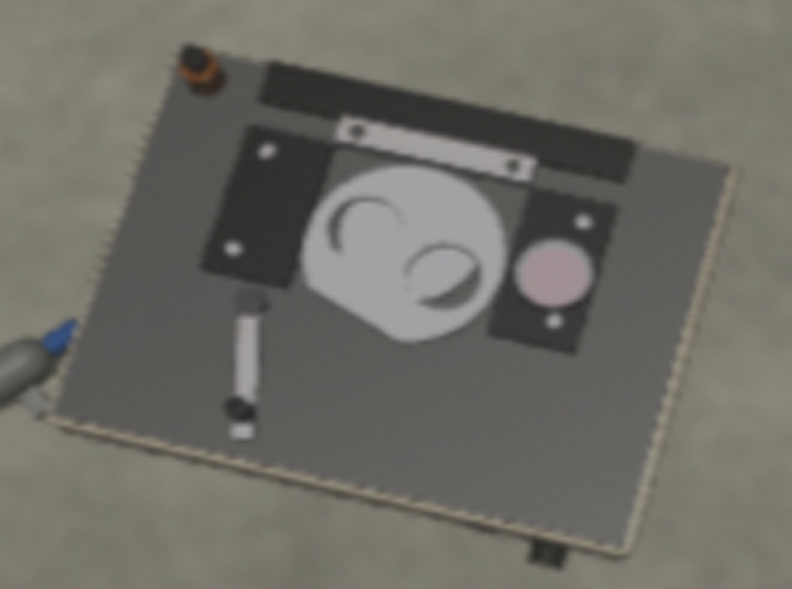

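The crop shows the deck corners near (175,55), (735,165), (625,550) and (50,420). The flat runs (305,285)–(395,340), so the insert faces near-left and needs a large turn. The bar runs (338,122)–(535,170), the hinge is at (252,300) and the knob at (240,408). I convert these to world points and check the sizes.

```bash
python3 - <<'E'
from h import *
import pickle
s=pickle.load(open('top0.pkl','rb'))
f=lambda p,z: ray(s,np.array(p)/[4.8,4.3]+[160,125],z)[:,:2]
d=f([(175,50),(737,165),(625,552),(50,422)],.038)
print('deck',d.round(4).tolist(),[np.linalg.norm(d[i]-d[i-1]).round(3) for i in range(4)])
b=f([(340,118),(537,158),(530,180),(335,140)],.052); print('bar',b.round(4).tolist(),np.linalg.norm(b[2]-b[3]))
e=b[3]-b[2]; beta=np.degrees(np.arctan2(-e[0],e[1])); print('beta bar',beta)
for i,j in((1,0),(2,3)):
    e=d[j]-d[i];print('beta deck',np.degrees(np.arctan2(-e[0],e[1])))
fl=f([(303,285),(392,340)],.046); print('flat',fl,np.linalg.norm(fl[0]-fl[1]))
# insert: contour
img=s['img'];g=img.max(axis=2);m=(g>120).astype(np.uint8);k=np.zeros_like(m);k[160:206,220:268]=1;m*=k
c=max(cv2.findContours(m,0,2)[0],key=cv2.contourArea)
w=ray(s,c[:,0],.046)[:,:2].astype(np.float32);print('circ',cv2.minEnclosingCircle(w))
wl=f([(368,228),(443,275)],.046);print('wells',wl,np.linalg.norm(wl[0]-wl[1]))
print('hinge',f([(252,300)],.048),'knob',f([(240,405)],.066))
c0=d.mean(0);B=np.radians(beta);R=np.array([[np.cos(B),-np.sin(B)],[np.sin(B),np.cos(B)]])
print('centre',c0,'bar in base',(b-c0)@R,'hinge',(f([(252,300)],.048)-c0)@R,'ins',(np.array(cv2.minEnclosingCircle(w)[0])-c0)@R,'fl',(fl-c0)@R,'wells',(wl-c0)@R)
E
```

```text
deck [[0.7017, 0.2339], [0.6819, -0.0602], [0.4581, -0.0403], [0.4805, 0.2488]] [np.float64(0.222), np.float64(0.295), np.float64(0.225), np.float64(0.29)]
bar [[0.6711, 0.1399], [0.6646, 0.0387], [0.6515, 0.04], [0.658, 0.1399]] 0.1001244763021378
beta bar -3.769889863054566
beta deck -3.8415561569054963
beta deck -4.430507950478796
flat [[0.57515988 0.14030171]
 [0.5521138  0.09118158]] 0.05425780133443072
circ ((0.6025997400283813, 0.09603619575500488), 0.05064055323600769)
wells [[0.61249349 0.11490923]
 [0.59233656 0.07327282]] 0.046258979577373044
hinge [[0.56219554 0.16295495]] knob [[0.5013167  0.15304399]]
centre [0.58053751 0.09555127] bar in base [[ 0.08744963  0.05021239]
 [ 0.0876078  -0.05115507]
 [ 0.07442638 -0.05080926]
 [ 0.07442638  0.04931522]] hinge [[-0.02273404  0.06605185]] ins [0.0219826  0.00193445] fl [[-0.00830832  0.04430002]
 [-0.0280749  -0.00622909]] wells [[ 0.03061405  0.02141716]
 [ 0.01323831 -0.02145447]]
```

The sizes check out: flat 54 mm, bar 100 mm, base yaw about -4°. The insert is at yaw ≈ 155° and must turn about 159° clockwise. My plan is one partly opened finger in each well, with the gripper turning the insert. I go there now at safe height.

Units first: shifts go in shares of 75 cm and turns go in shares of 2 pi rad. So -23 cm / 75 = -0.3067, 20.7 cm / 75 = 0.276.

>>> send_rows(
  plan=[
    [[-0.0267,0.024,0,0,0,0],[-0.0667,0.06,0,0,0,0],[-0.1067,0.096,0,0,0,0],[-0.1467,0.132,0,0,0,0],[-0.1867,0.168,0,0,0,0],[-0.2267,0.204,0,0,0,0],[-0.2667,0.24,0,0,0,0],[-0.3067,0.276,0,0,0,0]],
  ],
  fingers=0.31,
)

```text
clock: 0.82
tool_pos: [0.3912, -0.3432, 0.2265]
orientation: [180.0, 0.0, -157.6]
force: [0.9, 0.3, 0.4]
opening: 0.0397
gripper_force: 0.0
```

Converted, -24 cm / 75 = -0.32, 21.6 cm / 75 = 0.288.

>>> send_rows(
  plan=[
    [[-0.04,0.036,0,0,0,0],[-0.08,0.072,0,0,0,0],[-0.12,0.108,0,0,0,0],[-0.16,0.144,0,0,0,0],[-0.2,0.18,0,0,0,0],[-0.24,0.216,0,0,0,0],[-0.28,0.252,0,0,0,0],[-0.32,0.288,0,0,0,0]],
  ],
)

```text
clock: 1.48
tool_pos: [0.5308, -0.0519, 0.2267]
orientation: [180.0, 0.0, -157.6]
force: [0.6, -1.5, -0.9]
opening: 0.0271
gripper_force: 0.0
```

Converted, -12.4 cm / 75 = -0.1653, 11.1 cm / 75 = 0.148, -56 degrees / 360 = -0.1556.

>>> send_rows(
  plan=[
    [[-0.04,0.036,0,0,0,-0.0194],[-0.08,0.072,0,0,0,-0.0389],[-0.12,0.108,0,0,0,-0.0583],[-0.1467,0.1333,0,0,0,-0.0778],[-0.1653,0.148,0,0,0,-0.0972],[-0.1653,0.148,0.0133,0,0,-0.1167],[-0.1653,0.148,0.0267,0,0,-0.1361],[-0.1653,0.148,0.04,0,0,-0.1556]],
  ],
)

```text
clock: 2.15
tool_pos: [0.6028, 0.0965, 0.1957]
orientation: [180.0, -0.0, -101.2]
force: [0.6, -0.8, -0.1]
opening: 0.027
gripper_force: 0.0
```

Converted, 4 cm / 75 = 0.0533, 3.5 cm / 75 = 0.0467, -56 degrees / 360 = -0.1556.

>>> send_rows(
  plan=[
    [[0,0,0.0067,0,0,-0.0194],[0,0,0.0133,0,0,-0.0389],[0,0,0.02,0,0,-0.0583],[0,0,0.0267,0,0,-0.0778],[0,0,0.0333,0,0,-0.0972],[0,0,0.04,0,0,-0.1167],[0,0,0.0467,0,0,-0.1361],[0,0,0.0533,0,0,-0.1556]],
  ],
)

```text
clock: 2.82
tool_pos: [0.6027, 0.0958, 0.156]
orientation: [180.0, 0.0, -45.3]
force: [-0.4, -0.3, -1.1]
opening: 0.0273
gripper_force: 0.0
```

Converted, 1 cm / 75 = 0.0133, 0.5 cm / 75 = 0.0067, -20.6 degrees / 360 = -0.0572.

>>> send_rows(
  plan=[
    [[0,0,0.0067,0,0,-0.0194],[0,0,0.0133,0,0,-0.0389],[0,0,0.0133,0,0,-0.0572],[0,0,0.0133,0,0,-0.0572],[0,0,0.0133,0,0,-0.0572]],
  ],
)

```text
clock: 3.23
tool_pos: [0.6028, 0.0959, 0.1464]
orientation: [180.0, 0.0, -25.2]
force: [0.3, -0.2, 0.1]
opening: 0.0269
gripper_force: 0.0
```

```bash
python3 - <<'E'
from h import *
import pickle
s=snap('wrist','w1.png'); pickle.dump(s,open('w1.pkl','wb'))
o=ctrl.get_obs();print({k:np.round(o[k],4) for k in('clock','tool_pos','orientation','joint_pos','force','opening')})
E
```

```text
{'clock': np.float64(3.2833), 'tool_pos': array([0.6029, 0.0959, 0.1466]), 'orientation': array([ 1.799967e+02,  3.000000e-03, -2.524400e+01]), 'joint_pos': array([ 2.73520e+01,  1.80811e+01, -1.39811e+01, -5.00000e-04,
       -5.79422e+01,  3.74042e+01]), 'force': array([-0.0079,  0.7486, -0.8027]), 'opening': np.float64(0.0268)}
```

View pics/w1.png

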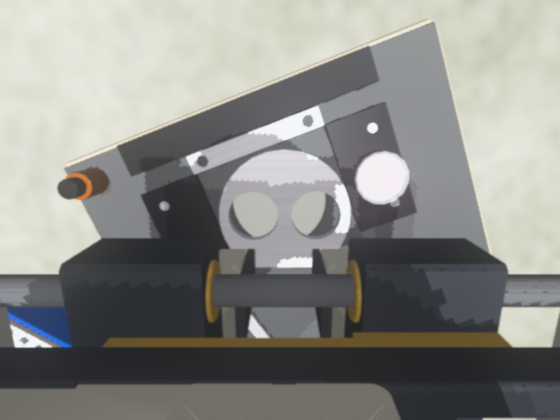

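The wrist view shows wells at about (254,213) and (315,213), nearly level with the image row, so the yaw matches. The bar runs (190,160)–(322,112), and the fingers straddle the centre at x ≈ 235 and 330. I measure more precisely from here.

```bash
cat >> h.py <<'E'
def circfit(p):
    A=np.c_[2*p,np.ones(len(p))]; x=np.linalg.lstsq(A,(p**2).sum(1),rcond=None)[0]
    return x[:2],np.sqrt(x[2]+x[0]**2+x[1]**2)
E
python3 - <<'E'
from h import *
import pickle
s=pickle.load(open('w1.pkl','rb'));img=s['img']
f=lambda p,z: ray(s,p,z)[:,:2]
b=f([(187,157),(319,107),(326,124),(199,174)],.052)
print('bar',b.round(4).tolist(),np.linalg.norm(b[0]-b[1]),np.linalg.norm(b[2]-b[3]))
for p,q in((b[1],b[0]),(b[2],b[3])):
    e=p-q; print(np.degrees(np.arctan2(e[0],-e[1])))
lab=cv2.cvtColor(img,cv2.COLOR_RGB2LAB).astype(int)
# deck-coloured region inside wells
for u,v in((262,213),(308,213),(285,180),(285,213)): print(img[v,u],end=' ')
# disc outer arc (top) radial edges from image gradient
g=cv2.GaussianBlur(img.max(2),(3,3),0).astype(float)
c0=np.array([.6029,.0959])
pts=[]
for a in np.radians(np.arange(0,360,4)):
    rr=np.arange(.043,.058,.0005); w=np.c_[c0+np.outer(rr,[np.cos(a),np.sin(a)]),np.full(len(rr),.046)]
    uv=proj(s,w); 
    if uv[:,1].max()>238 or uv.min()<0: continue
    v=cv2.remap(g.astype(np.float32),uv[:,0].astype(np.float32)[None],uv[:,1].astype(np.float32)[None],1)[0]
    d=np.diff(v); k=d.argmin(); 
    if d[k]<-8: pts.append(w[k,:2])
pts=np.array(pts); 
c,r=circfit(pts); k=abs(np.linalg.norm(pts-c,axis=1)-r)<.0015; c,r=circfit(pts[k]); print('disc',c,r,k.sum(),len(k))
wl=f([(254,213),(315,213)],.046);print('wells',wl.round(4).tolist(),np.linalg.norm(wl[0]-wl[1]),wl.mean(0))
for cc in wl:
  pts=[]
  for a in np.radians(np.arange(0,360,6)):
    rr=np.arange(.013,.024,.0005); w=np.c_[cc+np.outer(rr,[np.cos(a),np.sin(a)]),np.full(len(rr),.046)]
    uv=proj(s,w)
    if uv[:,1].max()>242: continue
    v=cv2.remap(g.astype(np.float32),uv[:,0].astype(np.float32)[None],uv[:,1].astype(np.float32)[None],1)[0]
    d=np.abs(np.diff(v)); k=d.argmax()
    if d[k]>8: pts.append(w[k,:2])
  pts=np.array(pts); c,r=circfit(pts)
  for _ in range(3): k=abs(np.linalg.norm(pts-c,axis=1)-r)<.001; c,r=circfit(pts[k])
  print('well',c,r,k.sum(),len(k))
print('fingers img->z',ray(s,[(220,300),(248,300),(317,300),(345,300)],.1466).round(4).tolist())
print(proj(s,[[.6029,.0959,.1466]]))
E
```

```text
bar [[0.671, 0.138], [0.6622, 0.0392], [0.6497, 0.0394], [0.6567, 0.1361]] 0.09911912633661728 0.09693573479430272
-5.0840269892257135
-4.090123387403919
[187 187 181] [188 188 182] [216 214 219] [171 169 174] disc [0.60066159 0.0944066 ] 0.04989504987104284 54 54
wells [[0.6126, 0.1142], [0.5929, 0.0723]] 0.04631713869130577 [0.6027618  0.09326188]
well [0.61169265 0.111278  ] 0.016789746983544757 20 27
well [0.59066794 0.07194523] 0.01770503017387308 29 35
fingers img->z [[0.5996, 0.1305, 0.1466], [0.5937, 0.118, 0.1466], [0.5792, 0.0871, 0.1466], [0.5733, 0.0745, 0.1466]]
[[280.43218557 266.74359085]]
```

Disc centre ≈ (0.6015, 0.0945), radius 49.9 mm, which agrees with the top view within 2 mm against about 5 mm of clearance. I descend into the wells, stopping about 4 mm above the deck.

Converted, 9.4 cm / 75 = 0.1253, 9 cm / 75 = 0.12.

>>> send_rows(
  plan=[
    [[-0.0013,0.0027,0.02,0,0,0],[-0.0013,0.0027,0.04,0,0,0],[-0.0013,0.0027,0.06,0,0,0],[-0.0013,0.0027,0.08,0,0,0],[-0.0013,0.0027,0.096,0,0,0],[-0.0013,0.0027,0.1093,0,0,0],[-0.0013,0.0027,0.12,0,0,0],[-0.0013,0.0027,0.1253,0,0,0]],
  ],
)

```text
clock: 3.95
tool_pos: [0.6008, 0.0944, 0.0516]
orientation: [180.0, 0.0, -25.1]
force: [-0.5, -0.5, -0.3]
opening: 0.0272
gripper_force: 0.0
```

Converted, 1 cm / 75 = 0.0133, 0.9 cm / 75 = 0.012.

>>> send_rows(
  plan=[
    [[0,0,0.0013,0,0,0],[0,0,0.004,0,0,0],[0,0,0.0067,0,0,0],[0,0,0.0093,0,0,0],[0,0,0.012,0,0,0],[0,0,0.0133,0,0,0],[0,0,0.0133,0,0,0]],
  ],
)

```text
clock: 4.53
tool_pos: [0.601, 0.0945, 0.0424]
orientation: [180.0, 0.0, -25.0]
force: [0.0, 0.1, -0.2]
opening: 0.0273
gripper_force: 0.0
```

Converted, 16 degrees / 360 = 0.0444.

>>> send_rows(
  plan=[
    [[0,0,0,0,0,0.0056],[0,0,0,0,0,0.0111],[0,0,0,0,0,0.0167],[0,0,0,0,0,0.0222],[0,0,0,0,0,0.0278],[0,0,0,0,0,0.0333],[0,0,0,0,0,0.0389],[0,0,0,0,0,0.0444]],
  ],
)

```text
clock: 5.2
tool_pos: [0.6013, 0.0946, 0.0427]
orientation: [-180.0, -0.0, -41.1]
force: [0.5, 0.1, 0.3]
opening: 0.0269
gripper_force: 0.3
```

Converted, 16 degrees / 360 = 0.0444.

>>> send_rows(
  plan=[
    [[0,0,0,0,0,0.0056],[0,0,0,0,0,0.0111],[0,0,0,0,0,0.0167],[0,0,0,0,0,0.0222],[0,0,0,0,0,0.0278],[0,0,0,0,0,0.0333],[0,0,0,0,0,0.0389],[0,0,0,0,0,0.0444]],
  ],
)

```text
clock: 5.87
tool_pos: [0.6013, 0.0946, 0.0428]
orientation: [-180.0, -0.0, -57.1]
force: [0.0, 0.4, 0.3]
opening: 0.0275
gripper_force: 0.7
```

Converted, 16 degrees / 360 = 0.0444.

>>> send_rows(
  plan=[
    [[0,0,0,0,0,0.0056],[0,0,0,0,0,0.0111],[0,0,0,0,0,0.0167],[0,0,0,0,0,0.0222],[0,0,0,0,0,0.0278],[0,0,0,0,0,0.0333],[0,0,0,0,0,0.0389],[0,0,0,0,0,0.0444]],
  ],
)

```text
clock: 6.53
tool_pos: [0.6014, 0.0947, 0.0428]
orientation: [-180.0, 0.0, -73.1]
force: [0.2, 0.0, 0.6]
opening: 0.0269
gripper_force: 0.9
```

```bash
python3 - <<'E'
from h import *
import pickle
s=snap('scene'); t=snap('top')
for n,i in(('s',s),('t',t)): pickle.dump(i,open(n+'2.pkl','wb'))
a=cv2.resize(s['img'][190:340,205:380],None,fx=2.2,fy=2.6,interpolation=2);b=cv2.resize(t['img'][125:255,170:320],None,fx=2.7,fy=3,interpolation=2)[:390]
cv2.imwrite('pics/c2.png',np.hstack([a[:390,:385],b[:390,:405]])[:,:,::-1])
o=ctrl.get_obs();print({k:np.round(o[k],4) for k in('clock','tool_pos','orientation','force','moment','opening')})
E
```

```text
{'clock': np.float64(6.6333), 'tool_pos': array([0.6014, 0.0947, 0.0428]), 'orientation': array([-1.799644e+02,  4.600000e-03, -7.303980e+01]), 'force': array([ 0.5298,  0.5916, -0.5269]), 'moment': array([ 0.1537, -0.0476, -0.0236]), 'opening': np.float64(0.0271)}
```

View pics/c2.png

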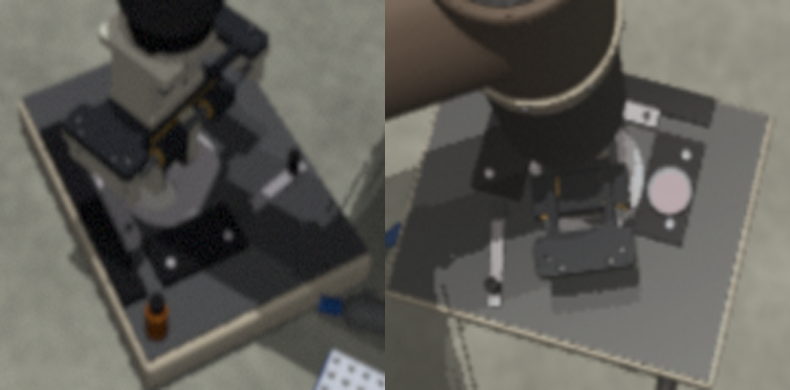

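Scene crop: the fingers are in the wells, the disc is still flat between the cheeks, and its flat edge is at about (215,165), facing image right. Forces are below 1 N, so I keep turning.

Converted, 24 degrees / 360 = 0.0667.

>>> send_rows(
  plan=[
    [[0,0,0,0,0,0.0083],[0,0,0,0,0,0.0167],[0,0,0,0,0,0.025],[0,0,0,0,0,0.0333],[0,0,0,0,0,0.0417],[0,0,0,0,0,0.05],[0,0,0,0,0,0.0583],[0,0,0,0,0,0.0667]],
  ],
)

```text
clock: 7.3
tool_pos: [0.6017, 0.0949, 0.0428]
orientation: [-179.9, 0.0, -97.1]
force: [0.4, 1.6, -0.4]
opening: 0.0272
gripper_force: 1.6
```

Converted, 24 degrees / 360 = 0.0667.

>>> send_rows(
  plan=[
    [[0,0,0,0,0,0.0083],[0,0,0,0,0,0.0167],[0,0,0,0,0,0.025],[0,0,0,0,0,0.0333],[0,0,0,0,0,0.0417],[0,0,0,0,0,0.05],[0,0,0,0,0,0.0583],[0,0,0,0,0,0.0667]],
  ],
)

```text
clock: 7.97
tool_pos: [0.6016, 0.0949, 0.0428]
orientation: [-180.0, 0.1, -121.1]
force: [1.1, 1.4, -0.2]
opening: 0.0274
gripper_force: 2.1
```

Converted, 24 degrees / 360 = 0.0667.

>>> send_rows(
  plan=[
    [[0,0,0,0,0,0.0083],[0,0,0,0,0,0.0167],[0,0,0,0,0,0.025],[0,0,0,0,0,0.0333],[0,0,0,0,0,0.0417],[0,0,0,0,0,0.05],[0,0,0,0,0,0.0583],[0,0,0,0,0,0.0667]],
  ],
)

```text
clock: 8.63
tool_pos: [0.6021, 0.0952, 0.0429]
orientation: [-180.0, 0.1, -145.1]
force: [1.1, 0.9, -1.0]
opening: 0.0272
gripper_force: 1.9
```

Converted, 24 degrees / 360 = 0.0667.

>>> send_rows(
  plan=[
    [[0,0,0,0,0,0.0083],[0,0,0,0,0,0.0167],[0,0,0,0,0,0.025],[0,0,0,0,0,0.0333],[0,0,0,0,0,0.0417],[0,0,0,0,0,0.05],[0,0,0,0,0,0.0583],[0,0,0,0,0,0.0667]],
  ],
)

```text
clock: 9.3
tool_pos: [0.602, 0.0951, 0.0429]
orientation: [180.0, 0.1, -169.1]
force: [1.4, 2.2, -0.8]
opening: 0.0273
gripper_force: 2.3
```

```bash
python3 - <<'E'
from h import *
import pickle
s=snap('scene'); t=snap('wrist')
for n,i in(('s',s),('w',t)): pickle.dump(i,open(n+'3.pkl','wb'))
a=cv2.resize(s['img'][190:340,205:380],None,fx=2,fy=2.4,interpolation=2);b=cv2.resize(t['img'],None,fx=.8,fy=.857,interpolation=2)
cv2.imwrite('pics/c3.png',np.hstack([a[:360],b[:360]])[:,:,::-1])
o=ctrl.get_obs();print({k:np.round(o[k],4) for k in('clock','tool_pos','orientation','joint_pos','force','moment','opening')})
E
```

```text
{'clock': np.float64(9.4), 'tool_pos': array([0.6019, 0.0951, 0.0429]), 'orientation': array([ 1.799726e+02,  9.180000e-02, -1.689768e+02]), 'joint_pos': array([ 2.732510e+01,  2.435340e+01, -2.032190e+01, -7.000000e-04,
       -4.522890e+01, -1.063014e+02]), 'force': array([ 1.1643,  2.3609, -0.4639]), 'moment': array([ 0.7956, -0.5156,  0.0797]), 'opening': np.float64(0.0271)}
```

View pics/c3.png

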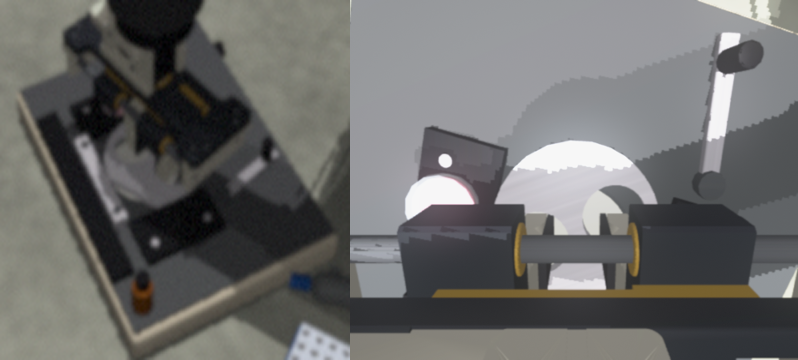

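Wrist half: the disc's far arc peaks at (577,142), the right well is at about (617,213), and the left one is hidden by the finger, so the insert lags the gripper. I measure the lag from the well rim and outer arc.

```bash
cat > m.py <<'E'
from h import *
def arc(s,c0,R,angs,sgn,vmax,half=.006):
    g=cv2.GaussianBlur(s['img'],(3,3),0).max(2).astype(np.float32); pts=[]
    for a in np.radians(angs):
        rr=np.arange(R-half,R+half,.0004); w=np.c_[c0+np.outer(rr,[np.cos(a),np.sin(a)]),np.full(len(rr),.046)]
        uv=proj(s,w).astype(np.float32)
        if uv[:,1].max()>vmax or uv.min()<0: continue
        d=sgn*np.diff(cv2.remap(g,uv[:,0][None],uv[:,1][None],1)[0]); k=d.argmax()
        if d[k]>5: pts.append(w[k,:2])
    return np.array(pts)
def centre_known(p,R):
    from scipy.optimize import least_squares
    return least_squares(lambda c:np.linalg.norm(p-c,axis=1)-R,p.mean(0)*0+CG,loss='soft_l1',f_scale=.0007)
E
python3 - <<'E'
import m; from m import *
import pickle
s=pickle.load(open('w3.pkl','rb'))
px=lambda x,y:((x-350)/.8,y/.857)
w=ray(s,[px(617,187),px(584,215),px(577,142),px(500,195),px(655,195)],.046)[:,:2]; print(w.round(4))
D=np.array([.6015,.0945]); m.CG=D
p=arc(s,D,.05,range(0,360,3),-1,245); r=centre_known(p,.05); C=r.x; print('disc',C,np.abs(r.fun).mean(),len(p))
for y in(5,10,15,20,25,30):
    pass
W=C+.024*np.array([np.cos(np.radians(75)),np.sin(np.radians(75))])
best=None
for th in range(50,130,5):
    W=C+.024*np.array([np.cos(np.radians(th)),np.sin(np.radians(th))]); m.CG=W
    p=arc(s,W,.019,range(0,360,5),1,250,.004)
    if len(p)<6: continue
    r=centre_known(p,.019); d=r.x-C; print(th,r.x.round(4),np.abs(r.fun).mean().round(5),len(p),np.linalg.norm(d).round(4),np.degrees(np.arctan2(d[1],d[0])).round(1))
E
```

```text
[[0.5713 0.1122]
 [0.5904 0.0968]
 [0.5521 0.0854]
 [0.5882 0.0473]
 [0.5716 0.1347]]
disc [0.60084625 0.09378836] 0.00020036134224651154 47
100 [0.5972 0.122 ] 0.00062 6 0.0285 97.3
105 [0.5913 0.117 ] 0.00036 6 0.0251 112.2
110 [0.5896 0.1151] 0.00025 17 0.0242 117.9
115 [0.5892 0.1145] 0.00027 19 0.0237 119.4
120 [0.5893 0.1145] 0.00012 20 0.0238 119.2
125 [0.5892 0.1145] 9e-05 21 0.0237 119.3
```

The insert is at yaw ≈ 29.3° (lag 18.3°, matching the finger-well slack), so it needs 33.5° more.

Converted, 24 degrees / 360 = 0.0667.

>>> send_rows(
  plan=[
    [[0,0,0,0,0,0.0083],[0,0,0,0,0,0.0167],[0,0,0,0,0,0.025],[0,0,0,0,0,0.0333],[0,0,0,0,0,0.0417],[0,0,0,0,0,0.05],[0,0,0,0,0,0.0583],[0,0,0,0,0,0.0667]],
  ],
)

```text
clock: 10.07
tool_pos: [0.6019, 0.0951, 0.0429]
orientation: [179.9, 0.1, 167.0]
force: [2.1, 1.7, -1.1]
opening: 0.0273
gripper_force: 2.7
```

Converted, 9.5 degrees / 360 = 0.0264.

>>> send_rows(
  plan=[
    [[0,0,0,0,0,0.0056],[0,0,0,0,0,0.0111],[0,0,0,0,0,0.0167],[0,0,0,0,0,0.0222],[0,0,0,0,0,0.0264],[0,0,0,0,0,0.0264]],
  ],
)

```text
clock: 10.57
tool_pos: [0.6018, 0.095, 0.0428]
orientation: [179.9, 0.1, 157.6]
force: [2.2, 2.1, -0.7]
opening: 0.0272
gripper_force: 2.2
```

Converted, -18.3 degrees / 360 = -0.0508.

>>> send_rows(
  plan=[
    [[0,0,0,0,0,-0.0083],[0,0,0,0,0,-0.0167],[0,0,0,0,0,-0.025],[0,0,0,0,0,-0.0333],[0,0,0,0,0,-0.0417],[0,0,0,0,0,-0.0508],[0,0,0,0,0,-0.0508]],
  ],
)

```text
clock: 11.15
tool_pos: [0.6006, 0.0941, 0.0424]
orientation: [-180.0, -0.1, 176.1]
force: [0.3, 0.2, -0.1]
opening: 0.0271
gripper_force: 0.0
```

```bash
python3 - <<'E'
import m; from m import *
import pickle
s=snap('wrist','w4.png');pickle.dump(s,open('w4.pkl','wb'))
D=np.array([.6015,.0945]); m.CG=D
p=arc(s,D,.05,range(0,360,3),-1,245); r=centre_known(p,.05); C=r.x; print('disc',C,np.abs(r.fun).mean(),len(p))
for th in (86,266):
    W=C+.024*np.array([np.cos(np.radians(th)),np.sin(np.radians(th))]); m.CG=W
    p=arc(s,W,.019,range(0,360,5),1,250,.004)
    if len(p)<4: print(len(p));continue
    r=centre_known(p,.019); d=r.x-C; print(th,r.x.round(4),np.abs(r.fun).mean().round(5),len(p),np.linalg.norm(d).round(4),np.degrees(np.arctan2(d[1],d[0])).round(1))
o=ctrl.get_obs();print({k:np.round(o[k],4) for k in('clock','tool_pos','orientation','joint_pos','force','moment','opening')})
E
```

```text
disc [0.60029534 0.09395802] 0.00022182646065101852 46
86 [0.6028 0.1227] 0.00065 12 0.0289 85.1
266 [0.5988 0.0654] 0.00064 12 0.0286 -93.0
{'clock': np.float64(11.2), 'tool_pos': array([0.6008, 0.0942, 0.0425]), 'orientation': array([-1.799754e+02, -4.200000e-02,  1.758471e+02]), 'joint_pos': array([ 2.729620e+01,  2.435670e+01, -2.038740e+01, -1.300000e-03,
       -4.530460e+01, -1.214482e+02]), 'force': array([-0.0836,  0.0668,  0.895 ]), 'moment': array([ 0.0321, -0.0512,  0.051 ]), 'opening': np.float64(0.027)}
```

View pics/w4.png

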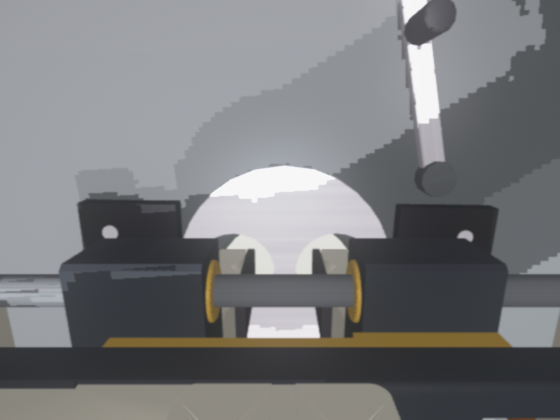

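The wells are symmetric and level at (242,235) and (322,235), so the insert is squared and the fingers are free. The near cheek edges tilt about 0.9° from the tool, so I trim the yaw by 0.5° while pushing toward the bar (tool -x).

Converted, -1 cm / 75 = -0.0133, -0.9 cm / 75 = -0.012, 0.5 degrees / 360 = 0.0014.

>>> send_rows(
  plan=[
    [[-0.002,0,0,0,0,0.0014],[-0.004,0,0,0,0,0.0014],[-0.006,0,0,0,0,0.0014],[-0.008,0,0,0,0,0.0014],[-0.0093,0,0,0,0,0.0014],[-0.0107,0,0,0,0,0.0014],[-0.012,0,0,0,0,0.0014],[-0.0133,0,0,0,0,0.0014]],
  ],
)

```text
clock: 11.87
tool_pos: [0.6111, 0.0937, 0.0425]
orientation: [-180.0, -0.0, 175.3]
force: [-0.6, 0.0, 0.2]
opening: 0.0271
gripper_force: 0.3
```

Converted, -0.55 cm / 75 = -0.0073, -0.5 cm / 75 = -0.0067.

>>> send_rows(
  plan=[
    [[-0.0013,0,0,0,0,0],[-0.0027,0,0,0,0,0],[-0.004,0,0,0,0,0],[-0.0053,0,0,0,0,0],[-0.006,0,0,0,0,0],[-0.0067,0,0,0,0,0],[-0.0073,0,0,0,0,0]],
  ],
)

```text
clock: 12.45
tool_pos: [0.6166, 0.0933, 0.0425]
orientation: [-180.0, -0.0, 175.3]
force: [-1.2, 0.0, -0.5]
opening: 0.0273
gripper_force: 0.2
```

Converted, -0.15 cm / 75 = -0.002, -0.12 cm / 75 = -0.0016.

>>> send_rows(
  plan=[
    [[-0.0005,0,0,0,0,0],[-0.0011,0,0,0,0,0],[-0.0016,0,0,0,0,0],[-0.002,0,0,0,0,0]],
  ],
)

```text
clock: 12.78
tool_pos: [0.6181, 0.0932, 0.0425]
orientation: [-180.0, -0.0, 175.3]
force: [-1.0, 0.1, -0.2]
opening: 0.027
gripper_force: 0.2
```

Converted, -0.12 cm / 75 = -0.0016, -0.08 cm / 75 = -0.0011.

>>> send_rows(
  plan=[
    [[-0.0005,0,0,0,0,0],[-0.0011,0,0,0,0,0],[-0.0016,0,0,0,0,0],[-0.0016,0,0,0,0,0]],
  ],
)

```text
clock: 13.12
tool_pos: [0.6192, 0.0931, 0.0425]
orientation: [-180.0, -0.0, 175.3]
force: [-1.2, -0.4, -0.6]
opening: 0.0273
gripper_force: 0.4
```

Converted, -0.1 cm / 75 = -0.0013, -0.08 cm / 75 = -0.0011.

>>> send_rows(
  plan=[
    [[-0.0005,0,0,0,0,0],[-0.0011,0,0,0,0,0],[-0.0013,0,0,0,0,0],[-0.0013,0,0,0,0,0]],
  ],
)

```text
clock: 13.45
tool_pos: [0.6197, 0.0929, 0.0424]
orientation: [-180.0, -0.1, 175.3]
force: [-3.5, -0.2, 0.9]
opening: 0.0272
gripper_force: 1.6
```

Contact at the bar (3.5 N). I add a little more and hold.

Converted, -0.04 cm / 75 = -0.0005, -0.02 cm / 75 = -0.0003.

>>> send_rows(
  plan=[
    [[-0.0003,0,0,0,0,0],[-0.0005,0,0,0,0,0],[-0.0005,0,0,0,0,0],[-0.0005,0,0,0,0,0]],
  ],
)

```text
clock: 13.78
tool_pos: [0.6199, 0.0927, 0.0423]
orientation: [-180.0, -0.1, 175.3]
force: [-5.7, 0.3, 1.9]
opening: 0.0272
gripper_force: 2.2
```

```bash
python3 - <<'E'
from h import *
o=ctrl.get_obs();print({k:np.round(o[k],4) for k in('clock','tool_pos','orientation','force','moment')})
E
```

```text
{'clock': np.float64(13.7833), 'tool_pos': array([0.6199, 0.0927, 0.0423]), 'orientation': array([-1.799665e+02, -8.520000e-02,  1.752810e+02]), 'force': array([-5.7125,  0.348 ,  1.9092]), 'moment': array([0.0813, 1.9772, 0.0212])}
```

>>> send_rows(
  plan=[
    [[0,0,0,0,0,0],[0,0,0,0,0,0],[0,0,0,0,0,0],[0,0,0,0,0,0],[0,0,0,0,0,0],[0,0,0,0,0,0],[0,0,0,0,0,0],[0,0,0,0,0,0]],
  ],
)

```text
clock: 14.45
tool_pos: [0.6199, 0.0928, 0.0424]
orientation: [-180.0, -0.1, 175.3]
force: [-5.5, -0.3, 1.6]
opening: 0.0272
gripper_force: 2.1
```

```bash
python3 - <<'E'
import m; from m import *
s=snap('wrist','w5.png')
D=np.array([.612,.093]); m.CG=D
p=arc(s,D,.05,range(0,360,3),-1,245); r=centre_known(p,.05); print('disc',r.x,np.abs(r.fun).mean(),len(p))
o=ctrl.get_obs();print({k:np.round(o[k],4) for k in('clock','tool_pos','orientation','force','moment')})
t=snap('scene');a=cv2.resize(t['img'][190:320,205:350],None,fx=3.9,fy=4.6,interpolation=2)
cv2.imwrite('pics/c5.png',a[:,:,::-1])
E
```

```text
disc [0.61195299 0.09305118] 0.00024689369313763326 53
{'clock': np.float64(14.5), 'tool_pos': array([0.6199, 0.0928, 0.0423]), 'orientation': array([-1.799690e+02, -8.080000e-02,  1.752825e+02]), 'force': array([-5.3505,  0.2168,  1.6192]), 'moment': array([0.0647, 1.9909, 0.0296])}
```

View pics/c5.png

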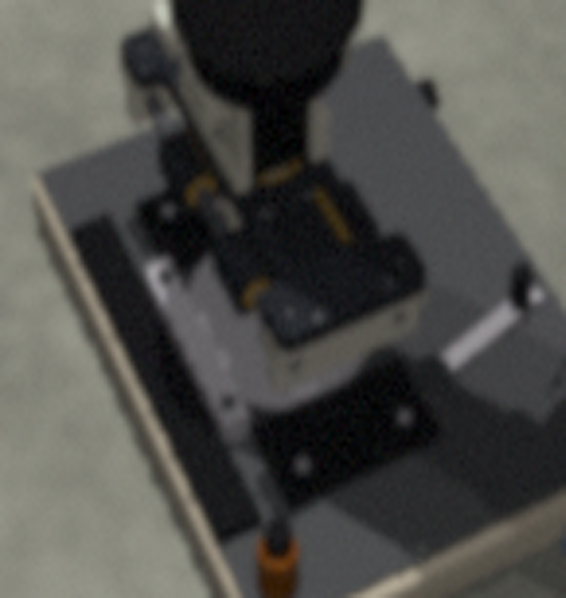

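Seated: the scene crop shows the flat lying along the bar from (165,285) to (235,425), and the disc centre is at x = 0.612, as expected. I back off to the middle of the wells, lift out, and look at the latch.

Converted, 0.75 cm / 75 = 0.01, 0.6 cm / 75 = 0.008.

>>> send_rows(
  plan=[
    [[0.0013,0,0,0,0,0],[0.0027,0,0,0,0,0],[0.0053,0,0,0,0,0],[0.008,0,0,0,0,0],[0.01,0,0,0,0,0],[0.01,0,0,0,0,0],[0.01,0,-0.0027,0,0,0],[0.01,0,-0.0067,0,0,0]],
  ],
)

```text
clock: 15.22
tool_pos: [0.6132, 0.0936, 0.0476]
orientation: [-180.0, -0.0, 175.3]
force: [-0.2, 0.4, -0.3]
opening: 0.0272
gripper_force: 0.0
```

>>> send_rows(
  plan=[
    [[0,0,-0.0067,0,0,0],[0,0,-0.02,0,0,0],[0,0,-0.04,0,0,0],[0.0267,0,-0.0667,0,0,0],[0.0533,0,-0.0933,0,0,0],[0.0667,0,-0.12,0,0,0],[0.08,0,-0.1467,0,0,0],[0.08,0,-0.1467,0,0,0]],
  ],
  fingers=0,
)

```text
clock: 15.88
tool_pos: [0.5543, 0.0993, 0.1632]
orientation: [179.8, 0.4, 175.4]
force: [-0.2, 0.7, -0.2]
opening: 0.0006
gripper_force: 0.0
```

```bash
python3 - <<'E'
from h import *
import pickle
s=snap('wrist','w6.png');t=snap('top')
pickle.dump((s,t),open('w6.pkl','wb'))
a=cv2.resize(t['img'][130:250,175:265],None,fx=3.5,fy=3.5,interpolation=2)
cv2.imwrite('pics/c6.png',np.hstack([cv2.resize(s['img'],None,fx=.85,fy=1),a])[:420,:800,::-1])
o=ctrl.get_obs();print({k:np.round(o[k],4) for k in('clock','tool_pos','orientation','joint_pos','force','opening')})
E
```

```text
{'clock': np.float64(15.9833), 'tool_pos': array([0.5539, 0.099 , 0.1597]), 'orientation': array([1.798820e+02, 1.765000e-01, 1.753156e+02]), 'joint_pos': array([ 3.006430e+01,  1.301010e+01, -1.922370e+01,  4.300000e-03,
       -5.755390e+01, -1.247509e+02]), 'force': array([-0.1747,  0.5784, -0.1977]), 'opening': np.float64(0.0007)}
```

View pics/c6.png

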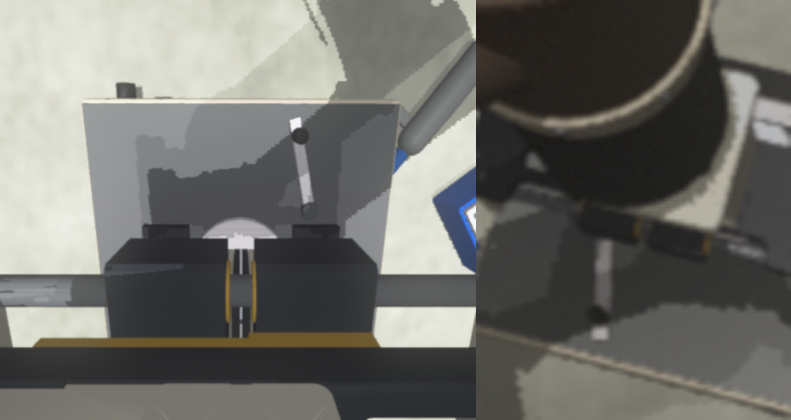

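In the wrist half, the knob top is at about (300,135), the hinge at (309,210) and the arm end at (295,118). The latch is parked at a slight angle, the way around it is clear, and the insert is untouched.

```bash
python3 - <<'E'
from h import *
import pickle
s,t=pickle.load(open('w6.pkl','rb'))
f=lambda x,y,z:ray(s,(x/.85,y),z)[0,:2]
k=f(300,133,.066);h=f(309,210,.048);e=f(295,119,.045)
print('knob',k,'hinge',h,'end',e,np.linalg.norm(k-h),np.linalg.norm(e-h))
d=k-h;print('dir',np.degrees(np.arctan2(d[1],d[0]))%360)
fe=ray(s,[(83/.85,102),(400/.85,102)],.038)[:,:2];q=fe[1]-fe[0];print('near edge',fe,np.linalg.norm(q),np.degrees(np.arctan2(-q[0],q[1])))
tk=ray(t,((598-476)/3.5+175,314/3.5+130),.066)[0];print('top knob',tk)
H=np.array([.561,.163])
for th in(5,14,30,50,70,90,92):
    a=np.radians(175.5+th);u=np.array([np.cos(a),np.sin(a)]);v=np.array([-u[1],u[0]])
    print(th,'yaw',175.5+th,'contact centre',(H+.062*u-.027*v).round(4))
E
```

```text
knob [0.49710358 0.15285499] hinge [0.5588491  0.16306982] end [0.48741552 0.15277943] 0.0625847557560595 0.07217096510695567
dir 189.39361090202985
near edge [[ 0.45955761 -0.03614517]
 [ 0.48249596  0.24910505]] 0.28617102548610507 -4.597537628223433
top knob [0.50006278 0.15311537 0.066     ]
5 yaw 180.5 contact centre [0.4988 0.1895]
14 yaw 189.5 contact centre [0.4954 0.1794]
30 yaw 205.5 contact centre [0.4934 0.1607]
50 yaw 225.5 contact centre [0.4983 0.1377]
70 yaw 245.5 contact centre [0.5107 0.1178]
90 yaw 265.5 contact centre [0.5292 0.1033]
92 yaw 267.5 contact centre [0.5313 0.1022]
```

Knob-hinge distance is 62.6 mm and the latch is at about 14° already. With shut fingers I go to the knob's +y side.

Converted, 8.8 cm / 75 = 0.1173, 7.5 cm / 75 = 0.1, -14 degrees / 360 = -0.0389.

>>> send_rows(
  plan=[
    [[0.016,0.02,0,0,0,-0.0056],[0.032,0.04,0,0,0,-0.0111],[0.048,0.06,0,0,0,-0.0194],[0.064,0.08,0,0,0,-0.0278],[0.08,0.1,0,0,0,-0.0389],[0.092,0.1173,0,0,0,-0.0389],[0.092,0.1173,0.02,0,0,-0.0389],[0.092,0.1173,0.04,0,0,-0.0389]],
  ],
)

```text
clock: 16.65
tool_pos: [0.492, 0.193, 0.1275]
orientation: [180.0, 0.1, -170.6]
force: [-0.0, -1.3, -1.1]
opening: 0.0005
gripper_force: 0.0
```

Converted, 7.5 cm / 75 = 0.1, 7.2 cm / 75 = 0.096.

>>> send_rows(
  plan=[
    [[0,0,0.02,0,0,0],[0,0,0.04,0,0,0],[0,0,0.06,0,0,0],[0,0,0.0733,0,0,0],[0,0,0.0867,0,0,0],[0,0,0.096,0,0,0],[0,0,0.1,0,0,0],[0,0,0.1,0,0,0]],
  ],
)

```text
clock: 17.32
tool_pos: [0.4917, 0.1917, 0.052]
orientation: [-180.0, -0.1, -170.7]
force: [-0.0, 0.1, 0.3]
opening: 0.0003
gripper_force: 0.0
```

```bash
python3 - <<'E'
from h import *
o=ctrl.get_obs();print({k:np.round(o[k],4) for k in('clock','tool_pos','orientation','joint_pos','force','opening')})
p=o['tool_pos'][:2];y=np.radians(o['orientation'][2]);ax=np.array([[np.cos(y),np.sin(y)],[np.sin(y),-np.cos(y)]])
# tool offsets for an arc: finger block 27+g mm behind the knob
H=np.array([.560,.163])
for th in(14,20,26,32,38,44,50,56,62,68,74,80,86,90,93):
    a=np.radians(175.5+th);u=np.array([np.cos(a),np.sin(a)]);v=np.array([-u[1],u[0]])
    c=H+.062*u-.027*v; print(th,(100*ax@(c-p)).round(2),'rot',-(175.5+th-np.degrees(y)%360).round(1))
E
```

```text
{'clock': np.float64(17.3167), 'tool_pos': array([0.4917, 0.1917, 0.052 ]), 'orientation': array([-1.799673e+02, -5.260000e-02, -1.707169e+02]), 'joint_pos': array([ 4.260690e+01,  1.741270e+01, -3.027610e+01, -2.300000e-03,
       -4.237310e+01, -1.233221e+02]), 'force': array([-0.0403,  0.117 ,  0.3195]), 'opening': np.float64(0.0003)}
14 [-0.06 -1.26] rot -0.2
20 [ 0.18 -1.92] rot -6.2
26 [ 0.36 -2.61] rot -12.2
32 [ 0.46 -3.31] rot -18.2
38 [ 0.49 -4.01] rot -24.2
44 [ 0.44 -4.72] rot -30.2
50 [ 0.32 -5.42] rot -36.2
56 [ 0.13 -6.1 ] rot -42.2
62 [-0.13 -6.76] rot -48.2
68 [-0.46 -7.38] rot -54.2
74 [-0.85 -7.97] rot -60.2
80 [-1.3  -8.52] rot -66.2
86 [-1.81 -9.01] rot -72.2
90 [-2.18 -9.31] rot -76.2
93 [-2.46 -9.52] rot -79.2
```

Converted, -3.31 cm / 75 = -0.0441, -2.96 cm / 75 = -0.0395, -18 degrees / 360 = -0.05.

>>> send_rows(
  plan=[
    [[-0.0004,-0.008,0,0,0,0],[-0.0008,-0.0168,0,0,0,0],[0.0008,-0.0213,0,0,0,-0.0083],[0.0024,-0.0256,0,0,0,-0.0167],[0.0036,-0.0301,0,0,0,-0.025],[0.0048,-0.0348,0,0,0,-0.0333],[0.0055,-0.0395,0,0,0,-0.0417],[0.0061,-0.0441,0,0,0,-0.05]],
  ],
)

```text
clock: 17.98
tool_pos: [0.4933, 0.1583, 0.0534]
orientation: [180.0, 0.1, -152.6]
force: [0.4, -0.2, -1.2]
opening: 0.0006
gripper_force: 0.3
```

```bash
cat > arc.py <<'E'
from h import *
import sys
o=ctrl.get_obs();print({k:np.round(o[k],4) for k in('clock','tool_pos','orientation','force')})
p=o['tool_pos'][:2];y=np.radians(o['orientation'][2]);ax=np.array([[np.cos(y),np.sin(y)],[np.sin(y),-np.cos(y)]])
H=np.array([.560,.163])
for th in map(float,sys.argv[1:]):
    a=np.radians(175.5+th);u=np.array([np.cos(a),np.sin(a)]);v=np.array([-u[1],u[0]])
    c=H+.062*u-.027*v; print(th,(100*ax@(c-p)).round(2),'rot',-(175.5+th-np.degrees(y)%360).round(1))
E
python3 arc.py 32 36 40 44 48 52 56 60 64
```

```text
{'clock': np.float64(17.9833), 'tool_pos': array([0.4933, 0.1583, 0.0534]), 'orientation': array([ 1.799771e+02,  1.122000e-01, -1.525665e+02]), 'force': array([ 0.4154, -0.2249, -1.1646])}
32.0 [0.06 0.04] rot -0.1
36.0 [ 0.24 -0.4 ] rot -4.1
40.0 [ 0.38 -0.85] rot -8.1
44.0 [ 0.49 -1.31] rot -12.1
48.0 [ 0.57 -1.77] rot -16.1
52.0 [ 0.61 -2.24] rot -20.1
56.0 [ 0.62 -2.72] rot -24.1
60.0 [ 0.6  -3.19] rot -28.1
64.0 [ 0.55 -3.66] rot -32.1
```

Converted, -3.65 cm / 75 = -0.0487, -0.85 cm / 75 = -0.0113, -32 degrees / 360 = -0.0889.

>>> send_rows(
  plan=[
    [[0.0027,-0.0053,0,0,0,-0.0111],[0.0047,-0.0113,0,0,0,-0.0222],[0.006,-0.0173,0,0,0,-0.0333],[0.0067,-0.024,0,0,0,-0.0444],[0.0073,-0.03,0,0,0,-0.0556],[0.0073,-0.036,0,0,0,-0.0667],[0.0073,-0.0427,0,0,0,-0.0778],[0.0067,-0.0487,0,0,0,-0.0889]],
  ],
)

```text
clock: 18.65
tool_pos: [0.5054, 0.1233, 0.0534]
orientation: [-180.0, 0.1, -120.5]
force: [-1.5, 0.3, -0.4]
opening: 0.0003
gripper_force: 0.3
```

```bash
python3 arc.py 64 67 70 73 76 79 82 85 88 90
python3 - <<'E'
from h import *
s=snap('wrist','w7.png');t=snap('scene')
b=cv2.resize(t['img'][190:330,205:380],None,fx=2,fy=3)[:420]
cv2.imwrite('pics/c7.png',np.hstack([cv2.resize(s['img'],None,fx=.8,fy=1),b])[:,:,::-1])
E
```

```text
{'clock': np.float64(18.65), 'tool_pos': array([0.5054, 0.1233, 0.0534]), 'orientation': array([-1.799662e+02,  8.140000e-02, -1.205243e+02]), 'force': array([-1.4914,  0.2823, -0.3688])}
64.0 [0.01 0.02] rot -0.0
67.0 [ 0.14 -0.31] rot -3.0
70.0 [ 0.26 -0.65] rot -6.0
73.0 [ 0.35 -0.99] rot -9.0
76.0 [ 0.43 -1.33] rot -12.0
79.0 [ 0.5  -1.68] rot -15.0
82.0 [ 0.54 -2.03] rot -18.0
85.0 [ 0.56 -2.39] rot -21.0
88.0 [ 0.57 -2.74] rot -24.0
90.0 [ 0.56 -2.98] rot -26.0
```

View pics/c7.png

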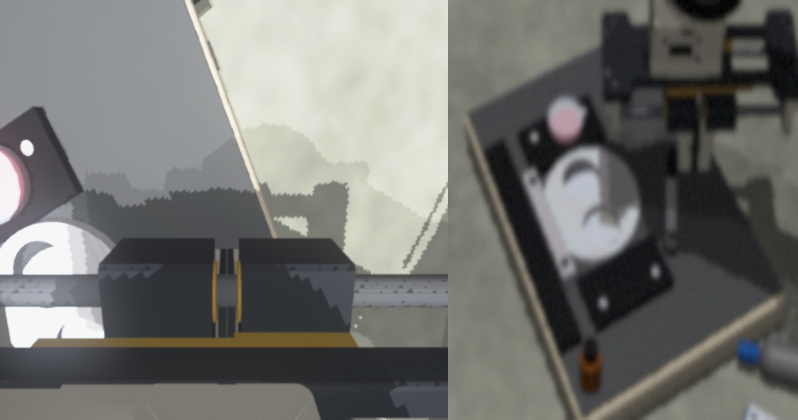

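The scene half shows the latch swung part way: hinge (670,245), knob (672,160), with the fingers pushing the knob. The insert is still flush along the bar (530,175)–(570,270). I continue, slowing toward the stop.

Converted, -2.4 cm / 75 = -0.032, -1.68 cm / 75 = -0.0224, -21 degrees / 360 = -0.0583.

>>> send_rows(
  plan=[
    [[0.0019,-0.004,0,0,0,-0.0083],[0.0035,-0.0087,0,0,0,-0.0167],[0.0047,-0.0133,0,0,0,-0.025],[0.0057,-0.0177,0,0,0,-0.0333],[0.0067,-0.0224,0,0,0,-0.0417],[0.0072,-0.0267,0,0,0,-0.05],[0.0075,-0.0293,0,0,0,-0.0583],[0.0075,-0.032,0,0,0,-0.0583]],
  ],
)

```text
clock: 19.42
tool_pos: [0.5227, 0.1064, 0.0529]
orientation: [-180.0, 0.0, -99.7]
force: [-1.1, 1.0, 0.4]
opening: 0.0009
gripper_force: 0.3
```

```bash
python3 arc.py 85 86 87 88 89 90 91 92 94
```

```text
{'clock': np.float64(19.4167), 'tool_pos': array([0.5227, 0.1064, 0.0529]), 'orientation': array([-1.799885e+02,  1.580000e-02, -9.972810e+01]), 'force': array([-1.1134,  0.9649,  0.3627])}
85.0 [ 0.01 -0.04] rot -0.2
86.0 [ 0.05 -0.15] rot -1.2
87.0 [ 0.09 -0.26] rot -2.2
88.0 [ 0.14 -0.37] rot -3.2
89.0 [ 0.18 -0.48] rot -4.2
90.0 [ 0.21 -0.59] rot -5.2
91.0 [ 0.25 -0.71] rot -6.2
92.0 [ 0.29 -0.82] rot -7.2
94.0 [ 0.35 -1.05] rot -9.2
```

Converted, -0.5 cm / 75 = -0.0067, -0.35 cm / 75 = -0.0047, -5 degrees / 360 = -0.0139.

>>> send_rows(
  plan=[
    [[0.0007,-0.002,0,0,0,-0.0028],[0.0013,-0.0033,0,0,0,-0.0056],[0.0019,-0.0047,0,0,0,-0.0083],[0.0024,-0.006,0,0,0,-0.0111],[0.0027,-0.0067,0,0,0,-0.0139],[0.0027,-0.0067,0,0,0,-0.0139]],
  ],
)

```text
clock: 19.92
tool_pos: [0.5274, 0.1038, 0.0525]
orientation: [180.0, -0.0, -94.6]
force: [-0.7, -0.8, 0.1]
opening: 0.0002
gripper_force: 0.2
```

Converted, -0.15 cm / 75 = -0.002, -0.1 cm / 75 = -0.0013.

>>> send_rows(
  plan=[
    [[0,-0.0007,0,0,0,0],[0,-0.0013,0,0,0,0],[0,-0.002,0,0,0,0],[0,-0.002,0,0,0,0]],
  ],
)

```text
clock: 20.25
tool_pos: [0.5288, 0.1037, 0.0525]
orientation: [180.0, -0.0, -94.7]
force: [-0.6, -0.4, 0.2]
opening: 0.0005
gripper_force: 0.3
```

Converted, -0.15 cm / 75 = -0.002, -0.1 cm / 75 = -0.0013.

>>> send_rows(
  plan=[
    [[0,-0.0007,0,0,0,0],[0,-0.0013,0,0,0,0],[0,-0.002,0,0,0,0],[0,-0.002,0,0,0,0]],
  ],
)

```text
clock: 20.58
tool_pos: [0.5304, 0.1037, 0.0525]
orientation: [-180.0, 0.0, -94.7]
force: [-1.1, -0.4, 0.9]
opening: 0.0008
gripper_force: 0.3
```

Converted, -0.1 cm / 75 = -0.0013, -0.05 cm / 75 = -0.0007.

>>> send_rows(
  plan=[
    [[0,-0.0007,0,0,0,0],[0,-0.0013,0,0,0,0],[0,-0.0013,0,0,0,0]],
  ],
)

```text
clock: 20.83
tool_pos: [0.5315, 0.1036, 0.0526]
orientation: [-180.0, 0.0, -94.7]
force: [-0.9, -0.4, -0.1]
opening: 0.0007
gripper_force: 0.3
```

>>> send_rows(
  plan=[
    [[0,-0.0007,0,0,0,0],[0,-0.0013,0,0,0,0],[0,-0.0013,0,0,0,0]],
  ],
)

```text
clock: 21.08
tool_pos: [0.5324, 0.1035, 0.0526]
orientation: [-180.0, 0.0, -94.7]
force: [-1.3, 0.4, -0.7]
opening: 0.0007
gripper_force: 0.3
```

Converted, -0.1 cm / 75 = -0.0013, -0.05 cm / 75 = -0.0007.

>>> send_rows(
  plan=[
    [[0,-0.0007,0,0,0,0],[0,-0.0013,0,0,0,0],[0,-0.0013,0,0,0,0]],
  ],
)

```text
clock: 21.33
tool_pos: [0.5334, 0.1034, 0.0526]
orientation: [-180.0, 0.0, -94.7]
force: [-0.5, -1.1, -0.2]
opening: 0.0003
gripper_force: 0.3
```

```bash
python3 - <<'E'
from h import *
t=snap('scene')
b=cv2.resize(t['img'][200:300,225:345],None,fx=6,fy=6,interpolation=2)[:600]
cv2.imwrite('pics/c8.png',b[:,:,::-1])
E
```

```text
(no output)
```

View pics/c8.png

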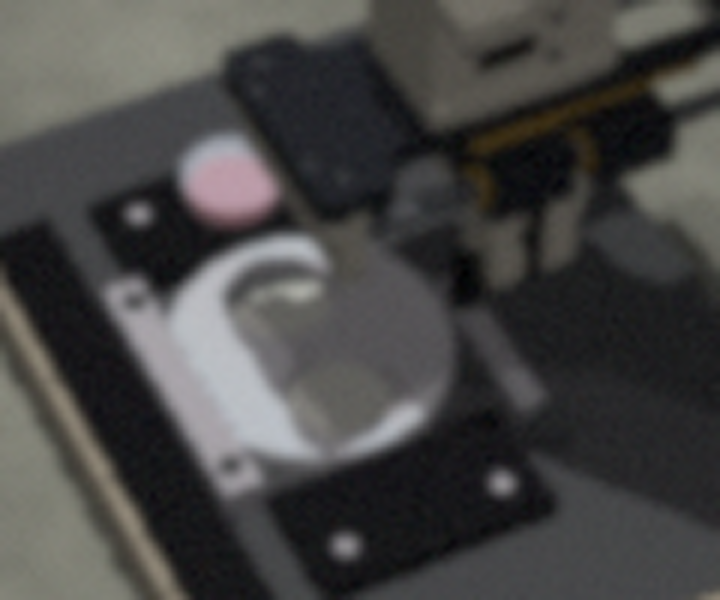

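The crop shows the latch nearly across: arm (535,395)→(475,310), knob (467,275), almost parallel to the bar (135,300)–(235,470). The insert is flush. That was picture eleven, one over the limit of 10, so I will view no more. I push on until the stop is felt.

Converted, -0.15 cm / 75 = -0.002, -0.1 cm / 75 = -0.0013.

>>> send_rows(
  plan=[
    [[0,-0.0007,0,0,0,0],[0,-0.0013,0,0,0,0],[0,-0.002,0,0,0,0],[0,-0.002,0,0,0,0]],
  ],
)

```text
clock: 21.72
tool_pos: [0.5347, 0.1032, 0.0525]
orientation: [180.0, -0.0, -94.7]
force: [-1.5, -0.5, 0.4]
opening: 0.0004
gripper_force: 0.8
```

>>> send_rows(
  plan=[
    [[0,-0.0007,0,0,0,0],[0,-0.0013,0,0,0,0],[0,-0.002,0,0,0,0],[0,-0.002,0,0,0,0]],
  ],
)

```text
clock: 22.05
tool_pos: [0.535, 0.103, 0.0523]
orientation: [179.9, -0.0, -94.7]
force: [-7.7, 2.3, 3.3]
opening: 0.0005
gripper_force: 3.7
```

The stop is felt at 7.7 N. Finger-to-knob geometry (14 mm fingertip + 6 mm pin) puts the knob at 90°. I back off and retreat.

Converted, -6 cm / 75 = -0.08, -4 cm / 75 = -0.0533.

>>> send_rows(
  plan=[
    [[0,0.0013,0,0,0,0],[0,0.0053,0,0,0,0],[0,0.0133,0,0,0,0],[0,0.024,0,0,0,0],[0,0.0333,-0.0067,0,0,0],[0,0.04,-0.0267,0,0,0],[0,0.0467,-0.0533,0,0,0],[0,0.0533,-0.08,0,0,0]],
  ],
)

```text
clock: 22.72
tool_pos: [0.4953, 0.1063, 0.1133]
orientation: [180.0, -0.0, -94.7]
force: [-0.6, 0.3, -0.2]
opening: 0.0005
gripper_force: 0.0
```

Converted, -13 cm / 75 = -0.1733, -12 cm / 75 = -0.16.

>>> send_rows(
  plan=[
    [[0,0.0133,-0.0267,0,0,0],[0,0.0267,-0.0667,0,0,0],[0,0.04,-0.1067,0,0,0],[0,0.0533,-0.1333,0,0,0],[0,0.0667,-0.16,0,0,0],[0,0.08,-0.1733,0,0,0],[0,0.08,-0.1733,0,0,0],[0,0.08,-0.1733,0,0,0]],
  ],
)

```text
clock: 23.38
tool_pos: [0.4361, 0.1116, 0.2429]
orientation: [-179.9, 0.1, -94.7]
force: [-0.2, 0.4, -1.2]
opening: 0.0001
gripper_force: 0.0
```

```bash
python3 - <<'E'
import m; from m import *
o=ctrl.get_obs();print({k:np.round(o[k],4) for k in('clock','tool_pos','force')})
s=snap('scene','s9.png'); img=s['img'];hsv=cv2.cvtColor(img,cv2.COLOR_RGB2HSV)
# predicted knob (top) vs. darkest blob, and latch arm pixels
H=np.array([.560,.163])
for th in(80,85,90):
    a=np.radians(175.5+th);u=np.array([np.cos(a),np.sin(a)])
    print(th,'pred knob top',proj(s,[*(H+.062*u),.066]).round(1),'end',proj(s,[*(H+.075*u),.045]).round(1))
q=proj(s,[.5551,.1012,.058])[0].astype(int);x,y=q
g=img.max(2); print(q); print(g[y-12:y+13:2,x-14:x+15:2])
# arm: bright thin pixels between hinge and knob
pts=[]
a=np.radians(265.5);u=np.array([np.cos(a),np.sin(a)]);v=np.array([-u[1],u[0]])
for r in np.arange(.012,.052,.003):
    k=np.arange(-.014,.012,.0005);w=np.c_[H+r*u+np.outer(k,v),np.full(len(k),.045)]
    uv=proj(s,w).astype(np.float32);val=cv2.remap(g.astype(np.float32),uv[:,0][None],uv[:,1][None],1)[0]
    wt=np.clip(val-val.min()-.5*np.ptp(val),0,None); pts.append((r,(wt*k).sum()/wt.sum(),np.ptp(val)))
pts=np.array(pts);print(pts.round(4).tolist())
f=np.polyfit(pts[:,0],pts[:,1],1);print('latch deviation deg',np.degrees(np.arctan(f[0])))
D=np.array([.612,.0925]);m.CG=D
p=arc(s,D,.05,range(90,270,4),-1,400);r=centre_known(p,.05);print('disc',r.x,np.abs(r.fun).mean(),len(p))
E
```

```text
{'clock': np.float64(23.3833), 'tool_pos': array([0.4361, 0.1116, 0.2429]), 'force': array([-0.2412,  0.3931, -1.2309])}
80 pred knob top [[306.7 240. ]] end [[304.3 242.4]]
85 pred knob top [[304.3 240.7]] end [[301.4 243.2]]
90 pred knob top [[302.  241.5]] end [[298.7 244.1]]
[301 244]
[[ 65  65  67  63  64  68  66  67  65  67  66  68  66  58  56]
 [ 66  65  68  68  66  65  66  67  66  66  65  67  66  63  56]
 [ 66  65  68  65  66  64  68  66  65  64  63  64  63  64  56]
 [ 67  68  67  65  66  65  65  65  61  56  47  45  44  46  42]
 [102  77  67  65  65  68  66  57  44  37  38  36  38  37  33]
 [169 141 104  73  67  67  51  30  27  36  35  35  35  39  38]
 [183 181 167 127  82  69  49  18  21  33  37  35  38  35  36]
 [181 182 184 175 136  99  76  19  15  34  34  35  37  35  37]
 [181 180 183 182 174 137  78  12  20  43  38  37  38  41  41]
 [182 180 181 183 182 167  92  31  61  79  49  34  38  36  38]
 [181 180 180 181 183 179 134  89 124 128  80  45  38  37  38]
 [182 183 181 179 182 182 163 104 139 146 118  67  39  38  38]
 [182 183 178 178 180 182 171  98 105 146 142 102  56  39  35]]
[[0.012, 0.0024, 111.8203], [0.015, 0.0023, 112.6855], [0.018, 0.0023, 112.2988], [0.021, 0.0022, 114.0703], [0.024, 0.0023, 113.3809], [0.027, 0.0025, 112.8535], [0.03, 0.0024, 115.7725], [0.033, 0.0022, 110.1445], [0.036, 0.0022, 111.2812], [0.039, 0.0024, 110.25], [0.042, 0.0023, 111.8203], [0.045, 0.0028, 110.3252], [0.048, 0.0037, 108.7461], [0.051, 0.0045, 113.6123]]
latch deviation deg 1.9132806743341946
disc [0.61324494 0.094237  ] 0.0008601361743730069 44
```

The latch arm is square across (constant offset from the 90° line), the insert is seated, and the robot is clear.

```bash
python3 -c "
from plant import ctrl
print(ctrl.close_job())"
```

```text
the job is handed in; nothing more can be done
None
```

I turned the insert, pressed it flush on the bar at about 5.5 N for over half a second, swung the latch to its stop (7.7 N) and handed in at about 23 s; no verdict came back, and I viewed 11 pictures, one over the limit of 10.

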